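Open the yellow tumbler drum

ROBOT

A 7-joint arm with a two-finger parallel gripper is mounted at the origin on the work surface. World frame = base frame: x ahead of the robot, y to its left, z up, the work surface at z = 0. Lengths are in m, angles in degrees, forces in N, time in s.
With the tool pointing down it reaches from about 0.4 to 0.875 m from the base axis. Payload 6.5 kg.
Tool frame: the origin (TCP) lies midway between the tips of the shut fingers; the grasp point (between the pads) lies 19 mm behind it; z points along the fingers, x is the direction in which the jaws open and shut, and the axes are right-handed (so a half turn about z gives the same grasp; the last joint's range is limited). The gripper opens to 88 mm and grips with 3 to 60 N. Pads are 18 mm wide; open, the fingers measure 123 mm over their backs; the gripper's body (75 mm by 187 mm) begins 45 mm behind the grasp point.
Start: joints at [64.446, 30.733, -0.252, 88.115, 0.149, 61.152, -4.079], TCP at [0.241, -0.604, 0.214] pointing down, gripper open.
Joint ranges: [-154.64, 154.64], [-21.42, 123.67], [-72.66, 72.17], [13.99, 137.28], [-74.86, 254.86], [10.95, 109.41], [-158.01, 158.01]. Speed limits (degrees/s): [136.94, 136.94, 180, 180, 180, 180, 180].

INTERFACE

Orientations are given as a 3x3 rotation matrix whose columns are the frame's x, y, z axes.
In Python, from plant import ctrl gives the robot as it stands. The module is installed in compiled form; this text tells all that it offers.
- The arm moves only by the tool send_rows, never from a script. Its argument "moves" is a list of rows, each a list of 4 numbers: the shift along the world's x, y, z in mm, then the turn about the world's z in rad. In form: [[x, y, z, spin], ...]. A call has 1 to 5 rows; each row shifts and turns the commanded pose from where the row before left it; what a row does not reach is not made up. A row lasts 1/12 s, in which the tool goes at most 41.7 mm and 7.16 degrees, less where a joint would pass 70% of its speed; a pose out of reach is approached as far as the arm can. A call with a gripper value outside its range is refused whole. "hand" is the opening, from 0 (shut) to 1 (fully open), set as the call begins (left out, the last holds). The fingers move at their own pace and stop on an object; "newtons" is the grip in N (left out, the last holds). Time passes only in rows, so rows that do not move let the fingers close. It gives the time, the measured TCP pose, the force and the opening at its end, in the units of the state.
- ctrl.get_obs(): the state, without advancing time (a new reading comes with each control period).
- ctrl.get_image(name): name is "side" or "top" or "wrist"; returns a dict with "pixels" (420x560x3 uint8, blue, green, red), "fovy" (degrees; the focal length in pixels is half the picture's height over the tangent of half this angle, whatever the lens; pixels are square), "cx", "cy" (the principal point, pixels), "eye" and "rotation" of the camera in the world; the wrist camera has in their place "mount" (4x4, takes a point from camera to tool coordinates, whose origin is the TCP and whose axes are the tool frame's). Camera axes: x right, y down, z forward; pixel columns grow to the right and rows downward; lengths in m; the calibration is good to about 2 mm. A picture is of the moment at which its call begins: read the wrist's pose just before it. There is no depth.
- ctrl.hand_in(): hands the job in, once; it reports no verdict.
The state is a dict: "time_s": time; "joint_positions": joint angles; "joint_velocities": joint speeds; "effort": joint torques, N m; "tool_pos": TCP position; "tcp_rot": TCP orientation; "ft_force": force on the tool from outside, world axes, zero at the start; "wrist_torque": the same for the moment, N m; "width": opening from 0.0 (shut) to 1.0 (fully open).
Only numpy, scipy, OpenCV 4.12 (cv2) and the standard library are available. Lean on these libraries where they do the work, as an engineer would, in place of code of your own. Each camera call takes 0.05 s, during which the arm holds its last target.

TASK

Open the yellow polishing drum: pinch the two orange paddles on its lid together between the fingers to free the catch, lift the lid off, and set it down gently, right way up and flat on the floor of the wooden tray. Leave the yellow drum standing in its place and do not disturb the blue drum.

Things in the scene. Friction and masses are not known exactly. Their poses are not given: they have to be found in the camera images.
- lid_pinch (a point): Between the 2 orange paddles of the yellow lid (0.2 kg), 24 mm above its disc's top (disc 110 mm wide), 16 below the paddle tops, 52 above the lid's flat underside on which it stands. z up, y from paddle to paddle (the pinch line). Paddles: 28 mm wide (x), outer faces 58 apart; each slides in 10 mm on a 3 to 7 N spring (38 apart when fully in) and springs back. Block between: 12 mm thick in y.
- drum: Yellow-banded upright black drum, 123 mm wide, 90 high, 0.9 kg, loose on the bench. Origin: centre of underside, z up. The lid's disc lies on its rim; the lid's plug (86 mm wide, 22 deep) sits inside. Each paddle draws in a bolt from under the inner lip: the lid is free only while both are in by 7 mm or more: pinch fully, with 20 to 30 N, and keep pinched while lifting it 30 mm clear.
- tray: Shallow square tray of light wood fixed to the bench, 192 mm square outside, 180 mm inside, rim 16 mm high, floor 6 mm thick. Origin at the centre of its underside; x and y along its sides, z up.
- spare_lid_pinch (a point): The same point on the lid of the other drum, which is alike in all but colour: blue band and blue lid disc. It is to be left alone.
Things that resemble listed ones, but are neither listed nor needed, are in the scene too. What is shaped like the drum but turquoise is not meant. Leave any green look-alike of the part that bears lid_pinch alone.

How it is judged (in metres and radians):
On the way:
1. the yellow lid is lifted clear of its drum, which stays standing on the bench (z of lid_pinch in the frame of drum above 0.155 m and height (world z) of drum below 0.005 m and angle between drum's own z axis and vertical below 0.1 rad), for 0.2 s.
At the end, for the whole second after the job is handed in: The yellow lid rests still, right way up and flat (under 0.12 rad) on the tray's floor, its axis within 38 mm of the tray's centre along each side (all the room there is), height within 6 mm; the yellow drum stands upright (under 0.1 rad) on the bench within 60 mm of where it stood (x of lid_pinch in the frame of tray between -0.038 and 0.038 m and y of lid_pinch in the frame of tray between -0.038 and 0.038 m and z of lid_pinch in the frame of tray between 0.052 and 0.064 m and angle between lid_pinch's own z axis and vertical below 0.12 rad and linear speed of lid below 0.02 m/s and angle between drum's own z axis and vertical below 0.1 rad and height (world z) of drum below 0.005 m and distance of drum from where it was at the start of the episode below 0.06 m); the robot touches nothing.
It fails at once if the blue drum's lid is moved by more than 20 mm (distance of spare_lid_pinch from where it was at the start of the episode above 0.02 m).
It fails at once if the yellow lid is dropped or thrown (faster than 0.7 m/s while out of the fingers) (contact force between the fingers and lid below 0.2 N and linear speed of lid above 0.7 m/s).
It also fails if it takes over 48 s, if anything falls off the work surface, if the arm or the gripper's body presses on something with over 40 N, if the wrist force passes 120 N, or if a joint passes its speed limit or range.

## Working session

There is one attempt and no reset: what is moved stays moved. The work goes in short steps, Python scripts to look and compute and a tool call to move; the robot and the scene stay as the last step left them, time stands still between calls to the robot, and variables do not carry over. Pictures are saved under pics/ and viewed, and the job is handed in when it is done.

Besides the shell and the picture viewer there is one more tool, called after ">>>" by a JSON object that holds its "op" and its "data". send_rows: Moves the arm, as the interface text tells. Its arguments: {"type":"object","properties":{"moves":{"type":"array","items":{"type":"array","items":{"type":"number"}}},"hand":{"type":"number"},"newtons":{"type":"number"}},"required":["moves"]}

```bash
mkdir -p pics; python3 - <<'E'
from plant import ctrl
import cv2,numpy as np
o=ctrl.get_obs()
for k in o: print(k,np.round(o[k],4).tolist())
for n in ["side","top","wrist"]:
    d=ctrl.get_image(n); cv2.imwrite(f"pics/{n}0.png",d["pixels"]); np.save(f"{n}0.npy",d,allow_pickle=True)
    print(n,{k:np.round(v,4).tolist() for k,v in d.items() if k!="pixels"})
E
```

```text
time_s 0.0
joint_positions [64.4463, 30.7758, -0.2553, 88.1677, 0.1503, 61.1528, -4.0804]
joint_velocities [-0.0103, -0.0518, 0.0164, 0.0462, -0.146, 0.051, 0.0278]
effort [0.0006, -57.0979, 0.9911, -25.1602, -0.0563, 0.0178, 0.0002]
tool_pos [0.2407, -0.6031, 0.213]
tcp_rot [[0.3708, -0.9287, -0.0007], [-0.9287, -0.3708, 0.0015], [-0.0017, 0.0001, -1.0]]
ft_force [-0.2336, 0.2479, -0.6302]
wrist_torque [0.0005, 0.0177, -0.026]
width 0.9958
side {'fovy': 53.4632, 'cx': 279.985, 'cy': 205.8076, 'eye': [0.466, 0.5297, 0.6279], 'rotation': [[-0.9751, -0.1642, 0.1492], [-0.2216, 0.689, -0.6901], [0.0106, -0.7059, -0.7082]]}
top {'fovy': 44.7195, 'cx': 272.4854, 'cy': 214.8446, 'eye': [0.4289, -0.0086, 0.9009], 'rotation': [[0.0293, -0.9876, 0.1544], [-0.9994, -0.0262, 0.0222], [-0.0178, -0.155, -0.9878]]}
wrist {'fovy': 61.8502, 'cx': 279.694, 'cy': 209.3931, 'mount': [[1.0, -0.0014, 0.0, 0.0013], [0.0014, 0.9592, 0.2829, -0.0729], [-0.0004, -0.2829, 0.9592, -0.1697], [0.0, 0.0, 0.0, 1.0]]}
```

View pics/top0.png

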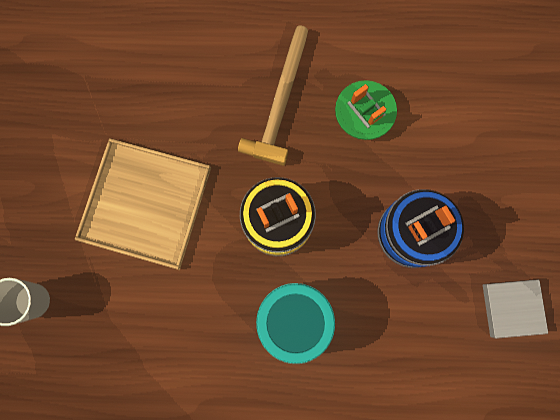

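View pics/side0.png

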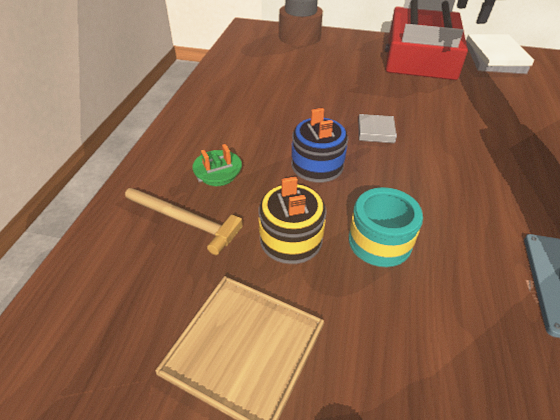

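View pics/wrist0.png

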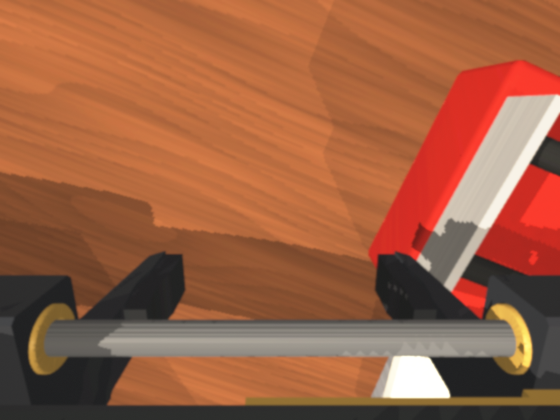

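```bash
cat > h.py <<'E'
import numpy as np,cv2
def load(n): return np.load(n,allow_pickle=True).item()
def ray(d,u,v,R=None,eye=None):
    f=d["pixels"].shape[0]/2/np.tan(np.radians(d["fovy"])/2)
    r=np.array([(u-d["cx"])/f,(v-d["cy"])/f,1.0])
    R=np.array(d["rotation"]) if R is None else R; eye=np.array(d["eye"]) if eye is None else eye
    return eye,R@r
def cast(d,u,v,z,R=None,eye=None):
    e,r=ray(d,u,v,R,eye); return e+r*(z-e[2])/r[2]
def wristpose(d,o):
    M=np.array(d["mount"]); R=np.array(o["tcp_rot"])@M[:3,:3]; e=np.array(o["tool_pos"])+np.array(o["tcp_rot"])@M[:3,3]; return R,e
def tri(a,b):
    (e1,r1),(e2,r2)=a,b
    A=np.stack([r1,-r2],1); s=np.linalg.lstsq(A,e2-e1,rcond=None)[0]
    p,q=e1+s[0]*r1,e2+s[1]*r2; return (p+q)/2,np.linalg.norm(p-q)
def hsv(p): return cv2.cvtColor(p,cv2.COLOR_BGR2HSV)
E
python3 - <<'E'
from h import *
for n in ["top","side"]:
    d=load(n+"0.npy");h=hsv(d["pixels"])
    for c,lo,hi in [("orange",(5,215,150),(16,255,255)),("yellow",(24,150,120),(34,255,255)),("wood",(12,60,130),(24,160,255)),("blue",(105,150,60),(125,255,255))]:
        m=cv2.inRange(h,lo,hi); 
        N,l,s,ce=cv2.connectedComponentsWithStats(m)
        for i in range(1,N):
            if s[i,4]>25: print(n,c,s[i].tolist(),ce[i].round(1))
    s=4
    box=(170,250,230,330) if n=="top" else (165,270,245,345)
    crop=d["pixels"][box[0]:box[1],box[2]:box[3]]
    cv2.imwrite(f"pics/{n}_crop.png",cv2.resize(crop,None,fx=7,fy=7 if n=="top" else 5.5,interpolation=cv2.INTER_CUBIC))
E
```

```text
top yellow [243, 180, 69, 68, 998] [274. 216.]
top wood [262, 25, 46, 120, 1391] [285.2  80.1]
top wood [75, 138, 134, 132, 11178] [143.3 203. ]
top blue [392, 192, 70, 69, 1171] [425.4 226.8]
top blue [380, 204, 43, 63, 342] [391.5 242.5]
side yellow [263, 185, 59, 43, 493] [292.7 211.6]
side yellow [271, 235, 46, 18, 376] [290.7 246.1]
side yellow [369, 236, 48, 21, 391] [388.1 249.3]
side wood [163, 42, 53, 21, 442] [189.  53.]
side wood [0, 132, 94, 100, 173] [ 45.8 181.8]
side wood [76, 152, 8, 10, 29] [ 79.4 156.2]
side wood [125, 188, 119, 68, 1930] [191.2 219.4]
side wood [0, 206, 36, 42, 141] [ 16.5 227.6]
side wood [155, 276, 171, 144, 15003] [242.3 352.1]
side wood [281, 276, 10, 14, 31] [285.2 282.7]
side blue [297, 121, 48, 27, 257] [321.1 138.6]
side blue [300, 155, 43, 17, 367] [320.8 164.6]
```

View pics/top_crop.png

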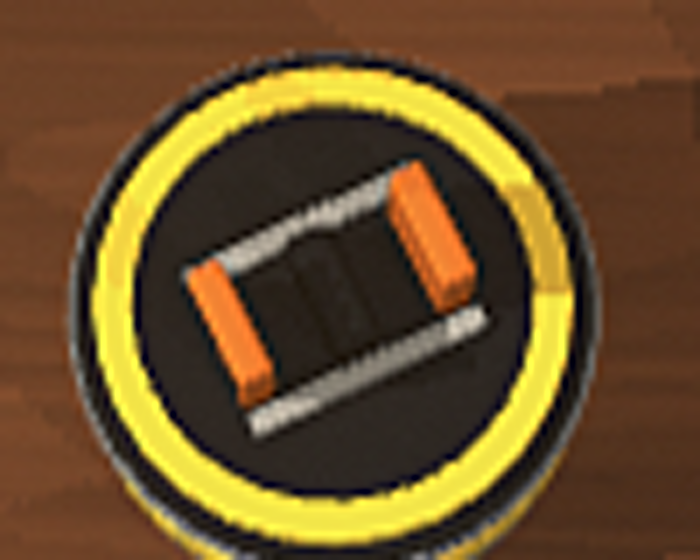

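View pics/side_crop.png

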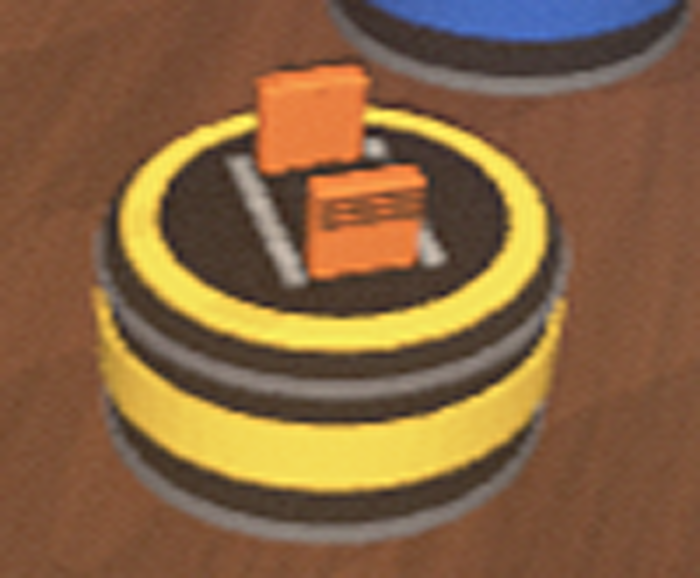

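```bash
python3 - <<'E'
from h import *
for n in ["top","side"]:
    d=load(n+"0.npy");h=hsv(d["pixels"])
    for u,v in ([(292,203),(264,217),(300,208)] if n=="top" else [(290,185),(297,205)]): print(n,h[v,u])
    for sl in (150,180):
      m=cv2.inRange(h,(3,sl,140),(18,255,255)); N,l,s,ce=cv2.connectedComponentsWithStats(m)
      for i in range(1,N):
        if 25<s[i,4]<1000: print(n,sl,s[i].tolist(),ce[i].round(1))
d=load("top0.npy")
m=cv2.inRange(hsv(d["pixels"]),(24,150,120),(34,255,255))
N,l,s,ce=cv2.connectedComponentsWithStats(m); i=1+np.argmax(s[1:,4])
c=max(cv2.findContours((l==i).astype(np.uint8),cv2.RETR_EXTERNAL,cv2.CHAIN_APPROX_NONE)[0],key=len)[:,0]
P=np.array([cast(d,u,v,.096) for u,v in c])[:,:2].astype(np.float32)
print("disc fit z.096",cv2.fitEllipse(P),cv2.minEnclosingCircle(P))
m=cv2.inRange(hsv(d["pixels"]),(12,60,130),(24,160,255))
N,l,s,ce=cv2.connectedComponentsWithStats(m); i=1+np.argmax(s[1:,4])
c=max(cv2.findContours((l==i).astype(np.uint8),cv2.RETR_EXTERNAL,cv2.CHAIN_APPROX_NONE)[0],key=len)[:,0]
P=np.array([cast(d,u,v,.016) for u,v in c])[:,:2].astype(np.float32)
print("tray",cv2.minAreaRect(P))
E
```

```text
top [ 13 202 242]
top [ 12 203 246]
top [16 87 38]
top 150 [351, 84, 17, 19, 109] [358.8  92.2]
top 150 [368, 106, 18, 19, 109] [376.4 114. ]
top 150 [240, 139, 48, 22, 382] [261.4 149.2]
top 150 [286, 193, 12, 21, 133] [291.  202.9]
top 150 [257, 207, 12, 20, 106] [262.5 216. ]
top 150 [435, 206, 20, 20, 233] [444.7 215.4]
top 150 [413, 221, 14, 19, 112] [420.  229.7]
top 150 [409, 224, 10, 17, 54] [413.4 232.6]
top 180 [351, 84, 17, 19, 108] [358.7  92.3]
top 180 [368, 106, 18, 19, 109] [376.4 114. ]
top 180 [286, 193, 12, 21, 132] [291. 203.]
top 180 [257, 207, 12, 20, 105] [262.5 216.1]
top 180 [435, 206, 20, 20, 233] [444.7 215.4]
top 180 [413, 221, 14, 18, 109] [419.9 229.4]
top 180 [409, 224, 10, 17, 54] [413.4 232.6]
side [ 11 182 234]
side [ 12 167 139]
side 150 [180, 49, 19, 12, 43] [187.2  55.6]
side 150 [311, 108, 22, 31, 387] [320.9 122.2]
side 150 [222, 144, 9, 20, 122] [226.3 153.1]
side 150 [201, 149, 9, 21, 104] [205.6 159.4]
side 150 [280, 177, 18, 20, 276] [288.9 185.8]
side 150 [289, 195, 17, 21, 284] [296.3 204.8]
side 150 [207, 215, 35, 40, 406] [223.4 234.2]
side 180 [311, 108, 21, 19, 185] [317.8 116.4]
side 180 [319, 128, 13, 10, 79] [325.3 132.7]
side 180 [222, 144, 9, 20, 95] [226.3 153.5]
side 180 [201, 150, 9, 20, 79] [205.7 159.8]
side 180 [282, 177, 15, 19, 235] [288.9 186.3]
side 180 [289, 195, 16, 20, 168] [295.7 206.3]
disc fit z.096 ((0.5581939220428467, 0.0025413597468286753), (0.10204010456800461, 0.10219863802194595), 66.35713958740234) ((0.55791836977005, 0.0027198914904147387), 0.05493822693824768)
tray ((0.5834900736808777, 0.2413102090358734), (0.19386303424835205, 0.19259509444236755), 75.92852020263672)
```

```bash
python3 - <<'E'
from h import *
d=load("top0.npy");s=load("side0.npy")
a=cast(d,291,201.4,.136);b=cast(d,262.4,215.6,.136)
print(a,b,(a+b)/2,np.linalg.norm(a-b),np.degrees(np.arctan2(*(b-a)[:2][::-1])))
# side paddle top-face centers: crop 7x horizontally,5.5 vertical
def sp(u,v): return 245+u/7-.5,165+v/5.5-.5
far=sp(312,75); near=sp(366,176)
for p in (far,near): print(p,cast(s,*p,.136))
print(tri(ray(d,291,201.4),ray(s,*far)),tri(ray(d,262.4,215.6),ray(s,*near)))
# yellow ring in side
m=cv2.inRange(hsv(s["pixels"]),(22,110,110),(36,255,255)); N,l,st,ce=cv2.connectedComponentsWithStats(m); print(st[st[:,4]>200])
m[:,330:]=0; m[230:]=0
ys,xs=np.nonzero(m); P=np.stack([xs,ys],1).astype(np.int32)
hull=cv2.convexHull(P)[:,0]
Q=np.array([cast(s,u,v,.096)[:2] for u,v in hull],np.float32); print(cv2.fitEllipse(Q))
# blue paddles
for p in [(444.7,213),(414,228)]: print("blue",cast(d,*p,.136))
# tray from side
m=cv2.inRange(hsv(s["pixels"]),(12,60,130),(24,160,255)); N,l,st,ce=cv2.connectedComponentsWithStats(m); i=1+np.argmax(st[1:,4])
c=max(cv2.findContours((l==i).astype(np.uint8),cv2.RETR_EXTERNAL,cv2.CHAIN_APPROX_NONE)[0],key=len)[:,0]
print("tray side",cv2.minAreaRect(np.array([cast(s,u,v,.016)[:2] for u,v in c],np.float32)))
E
```

```text
[ 0.56997773 -0.01904712  0.136     ] [0.54696042 0.02378704 0.136     ] [0.55846907 0.00236996 0.136     ] 0.048626753472197505 118.25174358168682
(289.07142857142856, 178.13636363636363) [ 0.56933989 -0.02135784  0.136     ]
(296.7857142857143, 196.5) [0.54676293 0.02189809 0.136     ]
(array([ 0.56923816, -0.01902492,  0.13813706]), np.float64(0.0006796843584370046)) (array([0.54657983, 0.02371034, 0.13777077]), np.float64(0.00021216827126166734))
[[     0      0    560    420 233373]
 [   263    185     60     43    583]
 [   353    220     67     37    629]
 [   263    223     61     31    576]]
((0.631754994392395, -0.02556074783205986), (0.14235496520996094, 0.3064221441745758), 65.18565368652344)
blue [ 0.55821873 -0.2511377   0.136     ]
blue [ 0.53414779 -0.20475715  0.136     ]
tray side ((0.5777067542076111, 0.24678172171115875), (0.19779537618160248, 0.20554502308368683), 75.9572982788086)
```

Candidates in the top view: the yellow-ringed drum at (277,215), the blue drum at (425,228), the loose green lid at (366,109), and the turquoise can at (295,323). The target is the one at (277,215): it has a yellow band and a yellow ring on its lid, as both enlarged crops show. Its orange paddles are at top-view pixels (291,201) and (262,216). The tray is at (143,203).

Now moving to a hover.

>>> {"op": "send_rows", "data": {"moves": [[8, 16, 30, 0.02], [17, 33, 12, 0.022], [17.5, 33.5, 10, 0.022], [17.5, 33.5, 0, 0.022], [17.5, 33.5, 0, 0.022]], "hand": 1, "newtons": 25}}

```text
time_s: 0.57
tool_pos: [0.3191, -0.4529, 0.2664]
tcp_rot: [[0.469, -0.883, 0.001], [-0.883, -0.469, -0.001], [0.001, -0.0, -1.0]]
ft_force: [1.6, -0.6, -0.4]
width: 0.996
```

>>> {"op": "send_rows", "data": {"moves": [[17.5, 33.5, 0, 0], [17.5, 33.5, 0, 0], [17.5, 33.5, 0, 0], [17.5, 33.5, 0, 0], [17.5, 33.5, 0, 0]]}}

```text
time_s: 0.98
tool_pos: [0.4063, -0.2849, 0.2658]
tcp_rot: [[0.469, -0.883, -0.0], [-0.883, -0.469, -0.0], [0.0, 0.0, -1.0]]
ft_force: [0.5, -0.7, -0.7]
width: 1.004
```

>>> {"op": "send_rows", "data": {"moves": [[17.5, 33.5, 0, 0], [17.5, 33.5, 0, 0], [17.5, 33.5, 0, 0], [17.5, 33.5, 0, 0], [17.5, 33.5, 0, 0]]}}

```text
time_s: 1.4
tool_pos: [0.4938, -0.1175, 0.2658]
tcp_rot: [[0.468, -0.883, -0.0], [-0.883, -0.468, -0.0], [0.0, 0.0, -1.0]]
ft_force: [0.8, -1.4, -0.1]
width: 1.001
```

>>> {"op": "send_rows", "data": {"moves": [[17, 32, 0, 0], [17, 32, 0, 0], [17, 32, 0, 0], [13.4, 23.7, 0, 0], [0, 0, 0, 0]]}}

```text
time_s: 1.82
tool_pos: [0.5594, 0.0076, 0.2657]
tcp_rot: [[0.476, -0.879, 0.001], [-0.879, -0.476, 0.004], [-0.003, -0.003, -1.0]]
ft_force: [-0.1, 0.8, 0.6]
width: 0.999
```

```bash
python3 - <<'E'
from plant import ctrl
import cv2,numpy as np
o=ctrl.get_obs(); d=ctrl.get_image("wrist"); d["obs"]=o; np.save("wrist1.npy",d,allow_pickle=True)
cv2.imwrite("pics/wrist1.png",d["pixels"]); print(o["tool_pos"],np.round(o["tcp_rot"],4).tolist(),o["time_s"])
E
```

```text
[0.55944961 0.00760517 0.26571119] [[0.476, -0.8795, 0.001], [-0.8795, -0.476, 0.004], [-0.003, -0.0028, -1.0]] 1.8167
```

View pics/wrist1.png

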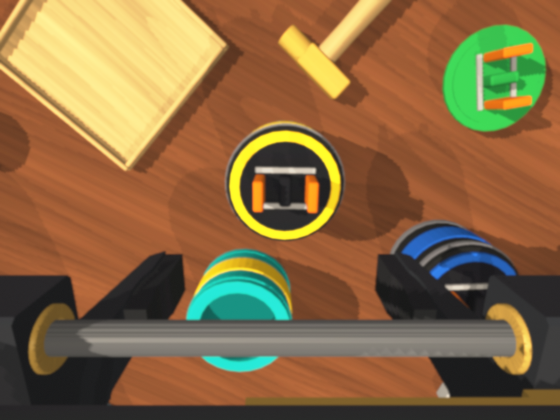

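The wrist view shows the yellow drum centred at (285,183), with its paddles at (259,193) and (312,193). The turquoise can is below it at (240,310), the blue drum at (455,260) and the green lid at (500,78). Next I'll measure the lid from this view.

```bash
python3 - <<'E'
from h import *
d=load("wrist1.npy");o=d["obs"];R,e=wristpose(d,o)
h=hsv(d["pixels"])
m=cv2.inRange(h,(3,180,140),(18,255,255)); m[:160]=0;m[230:]=0;m[:,:230]=0;m[:,345:]=0
N,l,s,ce=cv2.connectedComponentsWithStats(m)
for i in range(1,N):
    if s[i,4]>30:
        c=cv2.findContours((l==i).astype(np.uint8),0,1)[0][0]; print(s[i],ce[i],cv2.minAreaRect(c))
y=cv2.inRange(h,(24,150,120),(34,255,255)); y[:110]=0;y[245:]=0
N,l,s,ce=cv2.connectedComponentsWithStats(y); i=1+np.argmax(s[1:,4]); print(s[i])
c=max(cv2.findContours((l==i).astype(np.uint8),0,1)[0],key=len)[:,0]
P=np.array([cast(d,u,v,.096,R,e)[:2] for u,v in c],np.float32); print(cv2.fitEllipse(P))
cv2.imwrite("pics/w1c.png",cv2.resize(d["pixels"][115:245,220:350],None,fx=4.5,fy=4.5,interpolation=cv2.INTER_CUBIC))
E
```

```text
[252 175  12  38 347] [257.8184438  193.35446686] ((257.5, 193.5), (37.0, 11.0), 90.0)
[305 175  14  39 392] [311.43367347 193.29336735] ((311.5, 194.0), (38.0, 13.0), 90.0)
[ 229  130  111  110 3239]
((0.5584063529968262, 0.0013259111437946558), (0.10889001190662384, 0.10973414033651352), 130.2144317626953)
```

View pics/w1c.png

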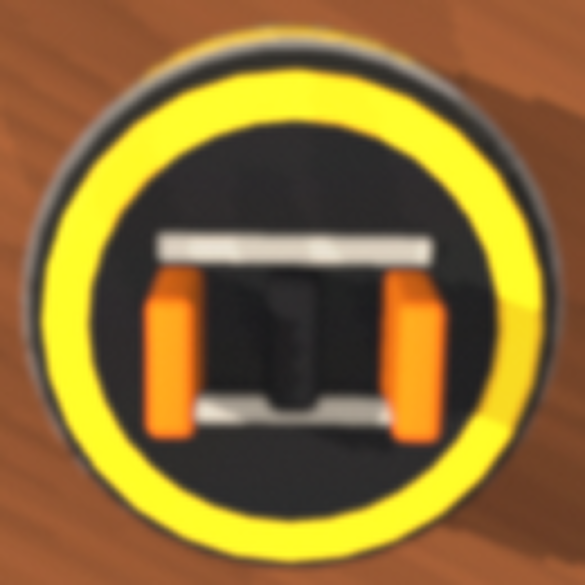

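```bash
python3 - <<'E'
from h import *
d=load("wrist1.npy");R,e=wristpose(d,d["obs"])
a=cast(d,257.3,196.3,.136,R,e);b=cast(d,312.8,197.2,.136,R,e); print(a,b,(a+b)/2,np.linalg.norm(a-b),np.degrees(np.arctan2(*(b-a)[:2][::-1])))
from plant import ctrl
o=ctrl.get_obs(); print(o["tool_pos"],np.round(o["tcp_rot"],3).tolist(),o["time_s"],np.degrees(np.arctan2(o["tcp_rot"][1][0],o["tcp_rot"][0][0])))
E
```

```text
[0.54767641 0.02258334 0.136     ] [ 0.57020293 -0.02083291  0.136     ] [0.55893967 0.00087522 0.136     ] 0.04891231957133401 -62.57745485334804
[0.55839608 0.00414351 0.2654775 ] [[0.474, -0.881, -0.0], [-0.881, -0.474, 0.002], [-0.002, -0.001, -1.0]] 1.8667 -61.73194881847423
```

>>> {"op": "send_rows", "data": {"moves": [[0.5, -0.5, -30, -0.005], [0, 0, -30, 0], [0, 0, -30, 0], [0, 0, -20, 0], [0, 0, 0, 0]]}}

```text
time_s: 2.28
tool_pos: [0.5546, -0.0019, 0.1516]
tcp_rot: [[0.463, -0.886, -0.008], [-0.886, -0.463, -0.001], [-0.003, 0.008, -1.0]]
ft_force: [-1.5, 0.4, 0.4]
width: 1.001
```

>>> {"op": "send_rows", "data": {"moves": [[0, 0, -20, 0], [0, 0, -18, 0], [0, 0, -10, 0], [0, 0, 0, 0], [0, 0, 0, 0]]}}

```text
time_s: 2.7
tool_pos: [0.5586, -0.0005, 0.1085]
tcp_rot: [[0.464, -0.886, 0.0], [-0.886, -0.464, -0.0], [0.0, -0.0, -1.0]]
ft_force: [0.1, 0.2, 0.3]
width: 0.998
```

>>> {"op": "send_rows", "data": {"moves": [[0, 1.5, -6, 0], [0, 0, 0, 0], [0, 0, 0, 0]]}}

```text
time_s: 2.95
tool_pos: [0.5586, 0.0016, 0.1023]
tcp_rot: [[0.464, -0.886, 0.001], [-0.886, -0.464, -0.0], [0.0, -0.001, -1.0]]
ft_force: [-0.2, 0.6, -0.2]
width: 0.999
```

>>> {"op": "send_rows", "data": {"moves": [[0, 0, 0, 0], [0, 0, 0, 0], [0, 0, 0, 0], [0, 0, 0, 0], [0, 0, 0, 0]], "hand": 0, "newtons": 25}}

```text
time_s: 3.37
tool_pos: [0.5583, 0.0017, 0.1019]
tcp_rot: [[0.464, -0.886, -0.0], [-0.886, -0.464, 0.0], [-0.0, -0.0, -1.0]]
ft_force: [-0.8, 3.1, 2.5]
width: 0.644
```

>>> {"op": "send_rows", "data": {"moves": [[0, 0, 0, 0], [0, 0, 0, 0], [0, 0, 0, 0], [0, 0, 0, 0], [0, 0, 0, 0]]}}

```text
time_s: 3.78
tool_pos: [0.5584, 0.0018, 0.1022]
tcp_rot: [[0.464, -0.886, 0.0], [-0.886, -0.464, 0.0], [-0.0, -0.0, -1.0]]
ft_force: [-1.5, -0.0, 4.9]
width: 0.407
```

>>> {"op": "send_rows", "data": {"moves": [[0, 0, 0, 0], [0, 0, 0, 0], [0, 0, 0, 0]]}}

```text
time_s: 4.03
tool_pos: [0.5584, 0.0018, 0.1022]
tcp_rot: [[0.465, -0.886, 0.0], [-0.886, -0.465, 0.0], [-0.0, -0.0, -1.0]]
ft_force: [-1.9, 0.3, 4.5]
width: 0.405
```

```bash
python3 - <<'E'
from plant import ctrl
import cv2,numpy as np
from h import *
d=ctrl.get_image("side"); cv2.imwrite("pics/s2.png",cv2.resize(d["pixels"][120:290,210:440],None,fx=3,fy=3,interpolation=cv2.INTER_CUBIC))
E
```

```text
(no output)
```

View pics/s2.png

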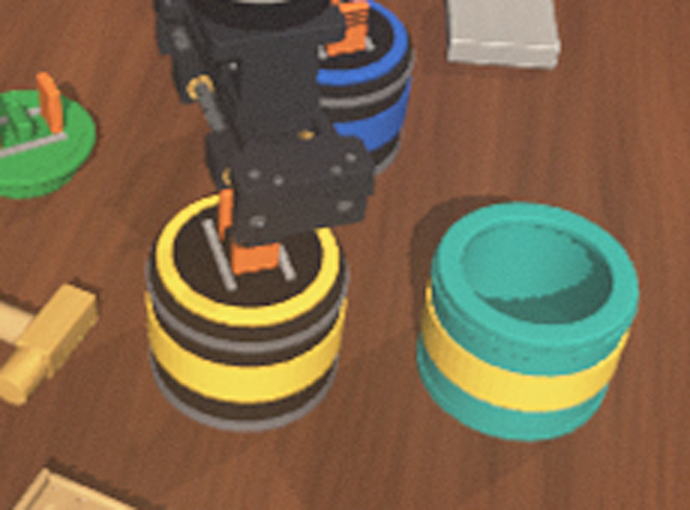

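The crop of the side view shows the fingers closed on both orange paddles, around (255,250) in the crop, and the drum still upright. I'll lift slowly.

>>> {"op": "send_rows", "data": {"moves": [[0, 0, 2, 0], [0, 0, 4, 0], [0, 0, 5, 0], [0, 0, 5, 0], [0, 0, 5, 0]], "newtons": 28}}

```text
time_s: 4.5
tool_pos: [0.5584, 0.0014, 0.1233]
tcp_rot: [[0.464, -0.886, -0.0], [-0.886, -0.464, -0.0], [0.0, 0.0, -1.0]]
ft_force: [0.1, -0.5, -2.3]
width: 0.406
```

>>> {"op": "send_rows", "data": {"moves": [[0, 0, 6, 0], [0, 0, 8, 0], [0, 0, 10, 0], [0, 0, 10, 0], [0, 0, 10, 0]]}}

```text
time_s: 4.92
tool_pos: [0.5585, 0.0016, 0.1681]
tcp_rot: [[0.464, -0.886, 0.001], [-0.886, -0.464, 0.0], [0.0, -0.0, -1.0]]
ft_force: [-0.2, -0.2, -2.6]
width: 0.408
```

```bash
python3 - <<'E'
from plant import ctrl
import cv2,numpy as np
from h import *
d=ctrl.get_image("side"); cv2.imwrite("pics/s3.png",cv2.resize(d["pixels"][100:290,210:440],None,fx=3,fy=3,interpolation=cv2.INTER_CUBIC))
print(ctrl.get_obs()["tool_pos"])
E
```

```text
[0.55982755 0.00167819 0.17004483]
```

View pics/s3.png

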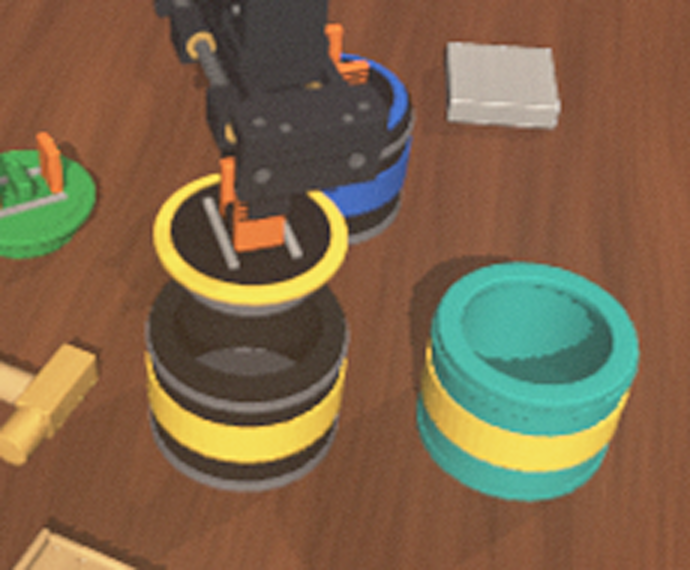

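The lid is clear. In the side crop its ring is at (250,240), above the open drum, which still stands at (248,340). Now carrying it to the tray.

>>> {"op": "send_rows", "data": {"moves": [[0, 5, 15, 0], [2, 15, 15, 0], [3, 25, 0, 0], [3, 28, 0, 0], [3, 28, 0, 0]]}}

```text
time_s: 5.38
tool_pos: [0.5697, 0.1032, 0.1976]
tcp_rot: [[0.463, -0.886, 0.001], [-0.886, -0.463, -0.0], [0.001, -0.001, -1.0]]
ft_force: [-0.5, 0.1, -2.5]
width: 0.401
```

>>> {"op": "send_rows", "data": {"moves": [[3, 28, 0, 0], [3, 28, 0, 0], [3, 28, 0, 0], [2, 22, 0, 0], [2, 15, 0, 0]]}}

```text
time_s: 5.8
tool_pos: [0.5819, 0.2268, 0.1972]
tcp_rot: [[0.467, -0.884, -0.0], [-0.884, -0.467, 0.002], [-0.001, -0.001, -1.0]]
ft_force: [-0.3, 0.2, -1.7]
width: 0.404
```

>>> {"op": "send_rows", "data": {"moves": [[1, 12, 0, 0], [0, 6, 0, 0], [0, 0, 0, 0], [0, 0, 0, 0]]}}

```text
time_s: 6.13
tool_pos: [0.5835, 0.2402, 0.1967]
tcp_rot: [[0.463, -0.886, -0.0], [-0.886, -0.463, -0.001], [0.001, 0.001, -1.0]]
ft_force: [-0.4, -0.6, -2.1]
width: 0.402
```

```bash
python3 - <<'E'
from plant import ctrl
import cv2,numpy as np
from h import *
o=ctrl.get_obs(); print(o["tool_pos"],o["width"],o["ft_force"],np.round(o["tcp_rot"],3).tolist())
d=ctrl.get_image("side"); cv2.imwrite("pics/s4.png",d["pixels"])
E
```

```text
[0.5835184  0.24022365 0.19668186] 0.40152469892484766 [-0.35401032 -0.62185594 -2.09157129] [[0.463, -0.886, -0.0], [-0.886, -0.463, -0.001], [0.001, 0.001, -1.0]]
```

View pics/s4.png

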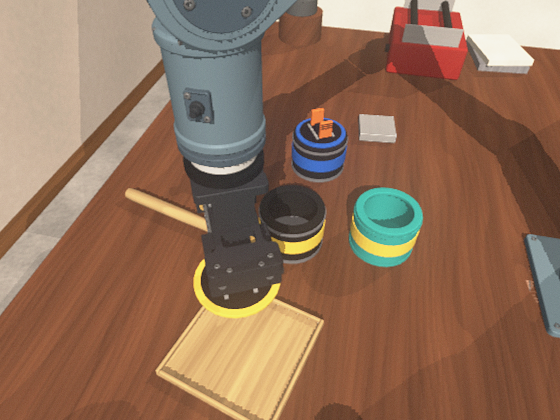

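The lid hangs level above the tray, with its ring at (237,285). The drum is still in its place. Now lowering to the tray floor; contact is expected at TCP z ≈ 0.040.

>>> {"op": "send_rows", "data": {"moves": [[0, 0, -20, 0], [0, 0, -30, 0], [0, 0, -30, 0], [0, 0, -25, 0], [0, 0, -15, 0]]}}

```text
time_s: 6.6
tool_pos: [0.5822, 0.2386, 0.0739]
tcp_rot: [[0.463, -0.887, -0.003], [-0.887, -0.462, -0.003], [0.001, 0.004, -1.0]]
ft_force: [-0.7, -0.3, -2.9]
width: 0.399
```

>>> {"op": "send_rows", "data": {"moves": [[0, 0, -12, 0], [0, 0, -8, 0], [0, 0, -5, 0], [0, 0, -3, 0], [0, 0, 0, 0]]}}

```text
time_s: 7.02
tool_pos: [0.5837, 0.2414, 0.049]
tcp_rot: [[0.464, -0.886, 0.0], [-0.886, -0.464, 0.0], [0.0, -0.0, -1.0]]
ft_force: [-0.4, -0.7, -1.4]
width: 0.405
```

>>> {"op": "send_rows", "data": {"moves": [[0, 0, -2, 0], [0, 0, -1.5, 0], [0, 0, -1.5, 0], [0, 0, -1, 0], [0, 0, 0, 0]]}}

```text
time_s: 7.43
tool_pos: [0.5833, 0.2415, 0.0428]
tcp_rot: [[0.464, -0.886, -0.0], [-0.886, -0.464, -0.0], [0.0, 0.0, -1.0]]
ft_force: [-0.1, -0.4, -2.4]
width: 0.406
```

>>> {"op": "send_rows", "data": {"moves": [[0, 0, -1, 0], [0, 0, -1, 0], [0, 0, 0, 0], [0, 0, 0, 0]]}}

```text
time_s: 7.77
tool_pos: [0.5833, 0.2415, 0.0407]
tcp_rot: [[0.464, -0.886, -0.0], [-0.886, -0.464, -0.0], [0.0, 0.0, -1.0]]
ft_force: [-0.7, 0.1, -1.7]
width: 0.4
```

>>> {"op": "send_rows", "data": {"moves": [[0, 0, -0.5, 0], [0, 0, 0, 0], [0, 0, 0, 0]]}}

```text
time_s: 8.02
tool_pos: [0.5835, 0.2415, 0.0404]
tcp_rot: [[0.464, -0.886, 0.0], [-0.886, -0.464, 0.0], [0.0, -0.0, -1.0]]
ft_force: [0.6, 0.9, -1.4]
width: 0.401
```

>>> {"op": "send_rows", "data": {"moves": [[0, 0, -0.7, 0], [0, 0, 0, 0], [0, 0, 0, 0]]}}

```text
time_s: 8.27
tool_pos: [0.5836, 0.2416, 0.0403]
tcp_rot: [[0.464, -0.886, 0.0], [-0.886, -0.464, -0.0], [0.0, -0.0, -1.0]]
ft_force: [-2.2, -1.7, 6.3]
width: 0.404
```

>>> {"op": "send_rows", "data": {"moves": [[0, 0, -0.7, 0], [0, 0, 0, 0], [0, 0, 0, 0]]}}

```text
time_s: 8.52
tool_pos: [0.5836, 0.2416, 0.0402]
tcp_rot: [[0.464, -0.886, 0.001], [-0.886, -0.464, -0.0], [0.0, -0.0, -1.0]]
ft_force: [-4.8, -1.0, 11.5]
width: 0.405
```

Contact came at TCP z 0.0403 as expected, with the force rising to +11 N. I'll back off a little and release.

>>> {"op": "send_rows", "data": {"moves": [[0, 0, 0.8, 0], [0, 0, 0, 0]]}}

```text
time_s: 8.68
tool_pos: [0.5835, 0.2416, 0.0403]
tcp_rot: [[0.464, -0.886, 0.0], [-0.886, -0.464, 0.0], [0.0, -0.0, -1.0]]
ft_force: [-2.6, -1.1, 6.7]
width: 0.407
```

>>> {"op": "send_rows", "data": {"moves": [[0, 0, 0, 0], [0, 0, 0, 0], [0, 0, 0, 0], [0, 0, 0, 0], [0, 0, 0, 0]], "hand": 1}}

```text
time_s: 9.1
tool_pos: [0.5835, 0.2416, 0.0395]
tcp_rot: [[0.464, -0.886, 0.0], [-0.886, -0.464, 0.0], [-0.0, -0.0, -1.0]]
ft_force: [-0.1, 0.9, -0.9]
width: 0.757
```

>>> {"op": "send_rows", "data": {"moves": [[0, 0, 0, 0], [0, 0, 0, 0], [0, 0, 0, 0], [0, 0, 0, 0], [0, 0, 0, 0]]}}

```text
time_s: 9.52
tool_pos: [0.5834, 0.2415, 0.0396]
tcp_rot: [[0.464, -0.886, -0.0], [-0.886, -0.464, 0.0], [-0.0, 0.0, -1.0]]
ft_force: [0.5, -0.0, 0.5]
width: 0.999
```

>>> {"op": "send_rows", "data": {"moves": [[0, 0, 8, 0], [0, 0, 15, 0], [0, 0, 25, 0], [0, 0, 35, 0], [0, 0, 35, 0]]}}

```text
time_s: 9.93
tool_pos: [0.5827, 0.2413, 0.159]
tcp_rot: [[0.464, -0.886, -0.001], [-0.886, -0.464, -0.0], [-0.0, 0.001, -1.0]]
ft_force: [0.1, 0.5, 0.2]
width: 1.001
```

>>> {"op": "send_rows", "data": {"moves": [[0, 0, 35, 0], [0, 0, 35, 0], [-10, 0, 20, 0], [-20, 0, 10, 0], [-30, 0, 0, 0]]}}

```text
time_s: 10.35
tool_pos: [0.5257, 0.242, 0.2613]
tcp_rot: [[0.462, -0.887, 0.006], [-0.887, -0.462, 0.003], [0.0, -0.007, -1.0]]
ft_force: [0.6, 0.1, 0.3]
width: 0.998
```

>>> {"op": "send_rows", "data": {"moves": [[-30, 0, 0, 0], [-30, 0, 0, 0], [-20, 0, 0, 0], [0, 0, 0, 0], [0, 0, 0, 0]]}}

```text
time_s: 10.77
tool_pos: [0.443, 0.2417, 0.2586]
tcp_rot: [[0.465, -0.885, 0.001], [-0.885, -0.465, -0.0], [0.001, -0.001, -1.0]]
ft_force: [0.1, 0.1, -0.0]
width: 0.999
```

```bash
python3 - <<'E'
from plant import ctrl
import cv2,numpy as np
from h import *
o=ctrl.get_obs(); print(o["tool_pos"],o["time_s"])
for n in ["top","side"]:
    d=ctrl.get_image(n); cv2.imwrite(f"pics/{n}5.png",d["pixels"]); np.save(n+"5.npy",d,allow_pickle=True)
E
```

```text
[0.44297124 0.24167311 0.25861734] 10.7667
```

View pics/top5.png

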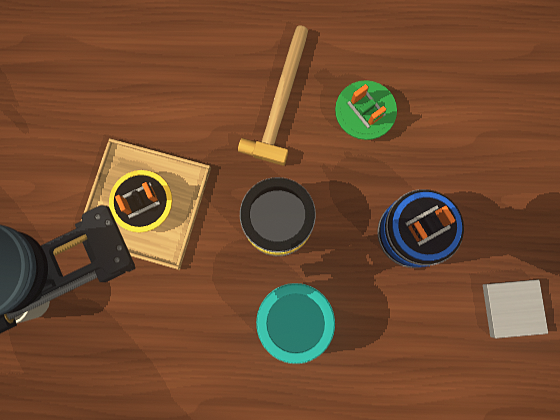

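View pics/side5.png

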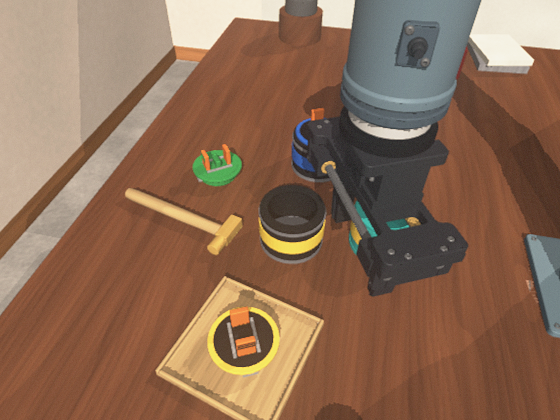

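```bash
python3 - <<'E'
from h import *
d=load("top5.npy")
m=cv2.inRange(hsv(d["pixels"]),(24,150,120),(34,255,255)); m[:,225:]=0
ys,xs=np.nonzero(m); hull=cv2.convexHull(np.stack([xs,ys],1).astype(np.int32))[:,0]
P=np.array([cast(d,u,v,.034)[:2] for u,v in hull],np.float32); E=cv2.fitEllipse(P); print("lid",E)
w=np.array(E[0])-[.5835,.2413]; a=np.radians(-14.07); print("in tray",np.array([[np.cos(a),np.sin(a)],[-np.sin(a),np.cos(a)]])@w)
# stereo height of paddle centroids
s=load("side5.npy")
for n,q in (("top",d),("side",s)):
    m=cv2.inRange(hsv(q["pixels"]),(3,150,140),(18,255,255)); N,l,st,ce=cv2.connectedComponentsWithStats(m)
    for i in range(1,N):
        if 25<st[i,4]<600: print(n,st[i].tolist(),ce[i].round(1))
a=load("top0.npy")["pixels"];b=d["pixels"]
D=cv2.absdiff(a,b).max(2); print("blue diff",D[192:265,380:465].mean(),"drum band region",D[245:256,245:310].mean())
E
```

```text
lid ((0.583706796169281, 0.24194273352622986), (0.10765182971954346, 0.10892511904239655), 113.428466796875)
in tray [4.43390494e-05 6.73724788e-04]
top [351, 84, 17, 20, 126] [358.9  92.9]
top [167, 101, 26, 4, 36] [179.1 102.6]
top [121, 107, 32, 3, 53] [136.8 107.6]
top [123, 106, 99, 15, 580] [175.2 112.2]
top [368, 106, 18, 19, 114] [376.2 114.2]
top [420, 113, 37, 7, 92] [435.5 115. ]
top [411, 120, 43, 6, 113] [432.6 122.4]
top [299, 142, 27, 3, 38] [311.3 142.9]
top [246, 152, 21, 8, 31] [256.2 154.8]
top [268, 158, 17, 5, 26] [276.2 160.1]
top [142, 182, 15, 19, 99] [147.8 191.2]
top [115, 195, 16, 19, 100] [120.8 203.8]
top [435, 206, 20, 18, 129] [445.9 213.3]
top [414, 221, 13, 18, 96] [420.4 229.7]
top [163, 377, 17, 3, 28] [170.2 378.3]
top [422, 387, 34, 3, 76] [438.8 387.7]
top [401, 390, 32, 4, 64] [414.3 391.4]
top [435, 397, 20, 2, 27] [444.2 397.3]
side [311, 108, 13, 13, 136] [316.7 113.4]
side [222, 144, 9, 20, 123] [226.3 153.1]
side [201, 149, 9, 21, 104] [205.6 159.4]
side [218, 224, 20, 27, 69] [227.9 237.6]
side [207, 235, 12, 20, 65] [212.7 245.8]
side [230, 306, 20, 21, 327] [239.1 316. ]
side [235, 336, 21, 21, 314] [245.2 345.8]
blue diff 20.536502820306204 drum band region 20.272727272727273
```

The lid measures within 1 mm of the tray's centre. Its ring fits as a round, level 108 mm circle at the expected height. The blue drum's paddles are at the same pixels as before, and the arm is clear.

```bash
python3 -c "
from plant import ctrl
print(ctrl.hand_in()); print(ctrl.get_obs()['time_s'])"
```

```text
the job is handed in; nothing more can be done
None
the job is handed in; nothing more can be done
```

I opened the yellow drum and set its lid down flat and right way up in the wooden tray, then handed the job in at about 11 s of the 48 s allowed. The hand-in reports no verdict.

- **Pinch and lift:** I squeezed both orange paddles at 25 N, closing to about 36 mm, which is fully in. I raised the grip to 28 N for the lift, and the lid came clear with the drum still standing.
- **Placing:** The lid was lowered until it touched the tray floor, with at most about 11 N of contact force, and then released.
- **Final position:** In the last pictures the lid is within 1 mm of the tray's centre. Its ring fits as a near-perfect circle at the expected height, so it is lying flat.
- **The drums:** The yellow drum stands upright and, by eye, where it was. The blue drum's paddles are within about 2 pixels of where they started, and I never reached for it.
- **The robot:** The gripper was open and clear of everything, with no contact force.

**Checks that disagreed or were inconclusive:** The side camera put the tray about 6–8 mm from where the top camera did, because its outline included the tray's outer walls. I used the top camera, whose measured tray size matched the real one. A before-and-after picture comparison told me little because the arm's shadow had moved.

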